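Stow the dough guide bar behind the post

ROBOT

A 7-joint arm with a two-finger parallel gripper is mounted at the origin on the work surface. World frame = base frame: x ahead of the robot, y to its left, z up, the work surface at z = 0. Lengths are in m, angles in rad, forces in N, time in s.
With the tool pointing down it reaches from about 0.35 to 0.9 m from the base axis. Payload 19.9 kg.
Tool frame: the origin (TCP) lies midway between the tips of the shut fingers; the grasp point (between the pads) lies 19 mm behind it; z points along the fingers, y is the line along which they close (so a half turn about z gives the same grasp; the last joint's range is limited). The gripper opens to 85 mm and grips with 20 to 120 N. Pads are 22 mm wide; open, the fingers measure 114 mm over their backs; the gripper's body (76 mm by 85 mm) begins 54 mm behind the grasp point. The pads swing forward as they close: fully open they stand 13 mm farther back than shut.
Start: joints at [-1.157, 0.417, -0.01, 1.614, 0.005, 1.111, -0.053], TCP at [0.275, 0.561, 0.231] pointing down, gripper open.
Joint ranges: [-2.81, 2.81], [-0.39, 2.02], [-1.27, 1.25], [0.06, 2.57], [-1.19, 4.33], [0.19, 2], [-2.82, 2.82]. Speed limits (rad/s): [1.89, 1.89, 2.39, 2.39, 3.01, 3.01, 3.01].

INTERFACE

Orientations are given as a rotation vector (axis times angle).
In Python, from rig import r gives the robot as it stands. The module is installed in compiled form; this text tells all that it offers.
- The arm moves only by the tool drive_tool, never from a script. Its argument "deltas" is one flat list of numbers, 7 for each row, row after row: the closure, from -1 (fully open) to 1 (shut), then the shift along the tool's x, y, z in m, then the turn, a rotation vector about the tool's x, y, z in rad. A call has 1 to 20 rows; each row is the pose to reach, as a shift and turn from the pose commanded when the call began, along the tool's axes at that moment; what a row does not reach only later rows make up. A row lasts 1/8 s, in which the tool goes at most 62.5 mm and 10.7 degrees, less where a joint would pass 70% of its speed; a pose out of reach is approached as far as the arm can. A call with a gripper value outside its range is refused whole. The fingers move at their own pace and stop on an object; "force" is the grip in N (left out, the last holds). Time passes only in rows, so rows that repeat a pose let the fingers close. It gives the time, the measured TCP pose, the force, the opening and the grip force at its end, in the units of the state.
- r.state(): the state, without advancing time (a new reading comes with each control period).
- r.grab_frame(name): name is "scene" or "side" or "wrist"; returns the picture (480x640x3 uint8, blue, green, red); there is no depth.
- r.camera_model(name): a dict with "fx", "fy", "cx", "cy" (pixels), "world_from_camera" (4x4, takes a point from camera to world coordinates). Camera axes: x right, y down, z forward; pixel columns grow to the right and rows downward; lengths in m; the calibration is good to about 2 mm. A picture is of the moment at which its call begins: read the wrist's pose just before it. camera_model takes no time and is no camera call; for the wrist camera it gives the pose at the moment of the call.
- r.sign_off(): hands the job in; it is judged then, once.
The state is a dict: "t": time; "joint_pos": joint angles; "dq": joint speeds; "tau": joint torques, N m; "ee_pos": TCP position; "ee_rot": TCP orientation; "force": force on the tool from outside, world axes, zero at the start; "moment": the same for the moment, N m; "width": finger opening in m; "gripper_force": force on a finger pad.
Only numpy, scipy, OpenCV 4.12 (cv2) and the standard library are available. Lean on these libraries where they do the work, as an engineer would, in place of code of your own. Each camera call takes 0.05 s, during which the arm holds its last target. There are 200 camera calls.

TASK

Push the wooden dough guide bar across the table, past the post and into the white three-sided bay: slip one end in behind the post first, then swing the other end in, until the bar lies flat between the two end rails and flush along the back rail. Only push it with the fingers: do not lift or tip it, and leave the other things on the table where they are.

Things in the scene. Friction and masses are not known exactly. Their poses are not given: they have to be found in the camera images.
- bar: The dough guide bar: a plain wooden bar, 240 mm long, 30 mm wide, 20 mm tall, about 0.15 kg, lying loose and flat on the steel table in front of the bay. Origin: centre of its underside. Its long side runs along its own y axis, z is up. It slides with ordinary dry friction.
- bar_end_a (a point): Centre of the end face of the bar at its own +y end (the robot's left end at the start), 10 mm above the table.
- bar_end_b (a point): Centre of the end face of the bar at its own -y end (the robot's right end at the start), 10 mm above the table.
- bay: Fixed three-sided rest of white plastic rails, 26 mm tall, 12 mm thick, open above and towards the robot; bare table as floor. Origin: table height, middle of the inner face of the back rail. x points away from the robot through the back rail, y left along it. Inside: y -140 to +140 mm; the end rails reach forward to x = -45 mm. Turned up to 0.2 rad.
- post: The post: a short round dark steel post fixed to the table, 36 mm in diameter, 55 mm tall, standing just in front of the bay's mouth near its left (+y) end; the free gap between the post and the back rail is about 53 to 59 mm. Origin: centre of its foot.
- cutter_big: Bystander: thin steel ring cutter, 80 mm across, 40 mm tall, standing to the left of the bay. Origin: centre of its underside.
- cutter_small: Bystander: thin steel ring cutter, 52 mm across, 35 mm tall, just beyond the right end of the bay. Origin: centre of its underside.
- ramekin: Bystander: white round bowl, 84 mm across, 45 mm tall, to the far right. Origin: centre of its underside.
- nozzle: Bystander: aluminium piping nozzle, cone 32 mm across the foot, 45 mm tall, behind the bay. Origin: centre of its underside.
- sprinkle_jar: Bystander: small clear jar with a red cap, 56 mm across, 75 mm tall, behind the bay. Origin: centre of its underside.
- scraper: Bystander: steel dough scraper with a black handle, lying flat, 127 x 120 mm, to the far left of the bay. Origin: under the middle of its blade.
Not all that is in view belongs to the job. Of the things that look like the bar, take the one that is farthest to the robot's right at the start.

How it is judged:
On the way:
1. one end of the bar is in the bay behind the post while its other end is still outside ((((x of bar_end_a in the frame of bay above -0.05 m and y of bar_end_a in the frame of bay above 0.055 m) and x of bar_end_b in the frame of bay below -0.06 m) or ((x of bar_end_b in the frame of bay above -0.05 m and y of bar_end_b in the frame of bay above 0.055 m) and x of bar_end_a in the frame of bay below -0.06 m))), for 0.05 s.
At the end, for the whole second after the job is handed in: The bar lies flat and still on the table inside the bay, between the end rails, parallel to the back rail within 0.06 rad, and its long side is within 8 mm of the back rail at both ends (x of bar_end_a in the frame of bay between -0.023 and -0.008 m and x of bar_end_b in the frame of bay between -0.023 and -0.008 m and y of bar in the frame of bay between -0.023 and 0.023 m and angle between the y axis of bar and the y axis of bay, either way round below 0.06 rad and height (world z) of bar below 0.006 m and angle between bar's own z axis and vertical below 0.08 rad and linear speed of bar below 0.01 m/s); the robot touches nothing.
It fails at once if the bar is lifted more than 12 mm off the table or tipped by more than 0.2 rad (height (world z) of bar above 0.012 m or angle between bar's own z axis and vertical above 0.2 rad).
It fails at once if a bystander is moved by more than 20 mm (distance of any of cutter_big, cutter_small, ramekin, nozzle, sprinkle_jar, scraper from where it was at the start of the episode above 0.02 m).
It also fails if it takes over 72 s, if anything falls off the work surface, if the arm or the gripper's body presses on something with over 40 N, if the wrist force passes 120 N, or if a joint passes its speed limit or range.

## Working session

There is one attempt and no reset: what is moved stays moved. The work goes in short steps, Python scripts to look and compute and a tool call to move; the robot and the scene stay as the last step left them, time stands still between calls to the robot, and variables do not carry over. Pictures are saved under pics/ and viewed, at most 10 in all, crops included, and the job is handed in when it is done.

Besides the shell and the picture viewer there is one more tool, called by a JSON object that holds its "op" and its "data", one argument or row to a line. drive_tool: Moves the arm, as the interface text tells. Its arguments: {"type":"object","properties":{"deltas":{"type":"array"},"force":{"type":"number"}},"required":["deltas"]}

```bash
mkdir -p pics
python3 - <<'E'
from rig import r
import cv2
for n in("scene","side"):
    cv2.imwrite(f"pics/{n}0.png",r.grab_frame(n)); m=r.camera_model(n); print(n,{k:(v.round(4).tolist() if hasattr(v,'round') and hasattr(v,'tolist') else v) for k,v in m.items()})
s=r.state();print(s['t'],s['ee_pos'],s['ee_rot'],s['width'])
E
```

```text
scene {'fx': 530.3698974320033, 'fy': 530.3698974320033, 'cx': 321.73045507950485, 'cy': 241.83135839307184, 'world_from_camera': [[-0.7534, 0.5545, -0.3535, 0.9381], [0.6576, 0.6369, -0.4025, 0.4613], [0.002, -0.5357, -0.8444, 1.0131], [0.0, 0.0, 0.0, 1.0]]}
side {'fx': 598.7853666661838, 'fy': 598.7853666661838, 'cx': 314.5760343565005, 'cy': 242.77148905809088, 'world_from_camera': [[0.7121, -0.3874, 0.5855, -0.2471], [-0.702, -0.4012, 0.5884, -0.7854], [0.0069, -0.83, -0.5577, 0.8095], [0.0, 0.0, 0.0, 1.0]]}
0.1 [0.2749889  0.56092522 0.23075421] [-7.09731674e-01 -3.06020422e+00  1.62171071e-03] 0.08548937423785151
```

View pics/scene0.png

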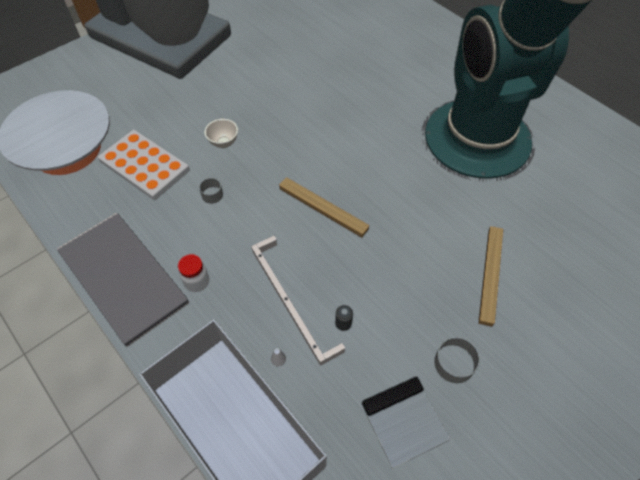

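View pics/side0.png

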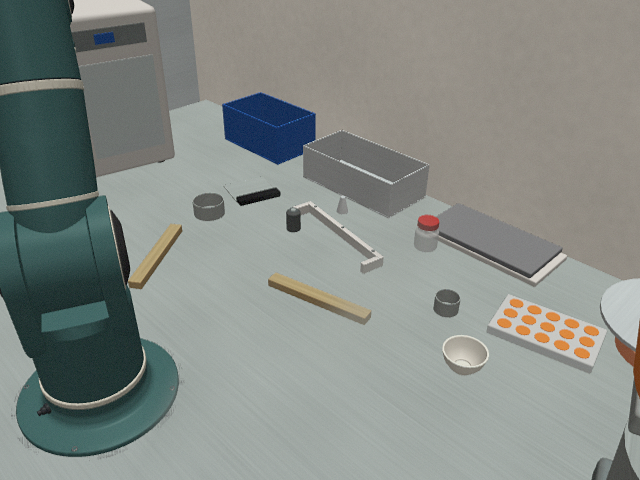

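Candidates for the bar are the one at scene (323,207) and the one at (492,275), which is the robot's left one. The first is farther right (-y), so I choose it and check it in a close crop.

```bash
cat > h.py <<'E'
from rig import r
import numpy as np, cv2
def pt(n,u,v,z,m=None):
    m=m or r.camera_model(n);T=np.array(m["world_from_camera"])
    d=T[:3,:3]@[(u-m["cx"])/m["fx"],(v-m["cy"])/m["fy"],1];return (T[:3,3]+d*(z-T[2,3])/d[2])
def proj(n,p):
    m=r.camera_model(n);T=np.array(m["world_from_camera"]);c=T[:3,:3].T@(np.array(p)-T[:3,3])
    return m["fx"]*c[0]/c[2]+m["cx"],m["fy"]*c[1]/c[2]+m["cy"]
E
python3 - <<'E'
from h import *
a=cv2.imread("pics/scene0.png");cv2.imwrite("pics/c1.png",cv2.resize(a[165:375,235:385],None,fx=4/1.42,fy=4/1.42,interpolation=cv2.INTER_CUBIC))
for u,v in((323,205),(492,275)):print(pt("scene",u,v,.02))
E
```

```text
[ 0.45359666 -0.08626333  0.02      ]
[0.30338862 0.28981438 0.02      ]
```

View pics/c1.png

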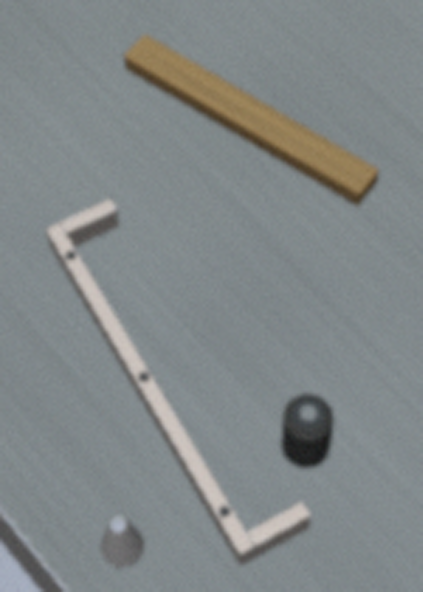

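Run:
```python
from h import *
k=4/1.42
P=dict(bRn=(147,36,.02),bRf=(126,57,.02),bLf=(359,192,.02),bLn=(378,172,.02),oR=(48,230,.026),iR=(71,237,.026),tipRo=(110,200,.026),tipRi=(117,208,.026),oL=(240,548,.026),iL=(245,537,.026),tipLi=(304,503,.026),tipLo=(309,512,.026),post=(309,412,.055),postfoot=(306,445,.0))
Q={n:pt("scene",235+(u+.5)/k-.5,165+(v+.5)/k-.5,z)[:2] for n,(u,v,z) in P.items()}
for n in Q:print(n,Q[n].round(4))
d=lambda a,b:np.linalg.norm(Q[a]-Q[b]).round(4)
print("bar",d('bRn','bLn'),d('bRf','bLf'),d('bRn','bRf'),d('bLn','bLf'),"bay",d('oR','oL'),d('iR','iL'),d('iL','tipLi'),d('iR','tipRi'))
s=r.state();T=r.camera_model("wrist")["world_from_camera"];print(np.array(T).round(3))
from scipy.spatial.transform import Rotation as R
print(R.from_rotvec(s['ee_rot']).as_matrix().round(3))
```

```text
bRn [ 0.4651 -0.2049]
bRf [ 0.4928 -0.1989]
bLf [0.4383 0.0295]
bLn [0.4136 0.0255]
oR [ 0.6483 -0.1011]
iR [ 0.6387 -0.0843]
tipRo [ 0.5946 -0.0913]
tipRi [ 0.5951 -0.0818]
oL [0.7042 0.1909]
iL [0.6965 0.1873]
tipLi [0.6492 0.1957]
tipLo [0.651  0.2028]
post [0.6096 0.1559]
postfoot [0.6102 0.1565]
bar 0.2362 0.2348 0.0284 0.0251 bay 0.2973 0.2776 0.048 0.0436
[[ 0.441  0.85   0.29   0.2  ]
 [ 0.898 -0.417 -0.144  0.598]
 [-0.002  0.323 -0.946  0.374]
 [ 0.     0.     0.     1.   ]]
[[-0.898  0.44  -0.   ]
 [ 0.44   0.898 -0.001]
 [-0.    -0.001 -1.   ]]
```

```bash
cat >> h.py <<'E'
from scipy.spatial.transform import Rotation as R
O=np.array([.666,.049]);TH=-.195
def B(yaw):return np.array([[np.cos(yaw),-np.sin(yaw)],[np.sin(yaw),np.cos(yaw)]])
def w2b(p):return B(TH).T@(np.array(p)[:2]-O)
def b2w(p):return O+B(TH)@np.array(p)
def go(bx,by,z,yaw=0):
    "tool deltas to TCP at bay (bx,by,z), tool x = -bay x turned by yaw"
    s=r.state();A=R.from_rotvec(s['ee_rot'])
    G=R.from_euler('z',TH+yaw)*R.from_matrix(np.diag([-1.,1,-1]))
    return np.r_[A.inv().apply(np.r_[b2w((bx,by)),z]-s['ee_pos']),(A.inv()*G).as_rotvec()].round(4)
E
python3 - <<'E'
from h import *
for n,u,v in(("small",210,196),("ramekin",221,140),("jar",194,280),("nozzle",278,360)):
    p=pt("scene",u,v,0);print(n,p.round(3),w2b(p).round(3))
for n,u,v,z in(("post top side",294,212,.055),("small side",447,310,0),("barR",370,312,.02),("barL far",277,276,.02)):
    p=pt("side",u,v,z);print(n,p.round(3),w2b(p).round(3))
print(w2b((.4524,-.087)),w2b((.391,.0015)))
bx,by=w2b((.391,.0015));print(go(bx,by,.15))
E
```

```text
small [ 0.63  -0.295  0.   ] [ 0.031 -0.344]
ramekin [ 0.505 -0.426  0.   ] [-0.066 -0.497]
jar [ 0.787 -0.129  0.   ] [ 0.153 -0.151]
nozzle [0.762 0.131 0.   ] [0.078 0.098]
post top side [0.603 0.142 0.055] [-0.079  0.079]
small side [ 0.625 -0.302  0.   ] [ 0.028 -0.352]
barR [ 0.486 -0.209  0.02 ] [-0.126 -0.288]
barL far [0.431 0.012 0.02 ] [-0.223 -0.082]
[-0.18319953 -0.17481101] [-0.2605842  -0.09988556]
[-3.504e-01 -4.512e-01  8.130e-02 -1.000e-03 -1.000e-04 -2.608e-01]
```

{"op": "drive_tool", "data": {
  "deltas": [1, -0.35, -0.451, 0.06, -0.001, 0, -0.261, 1, -0.35, -0.451, 0.06, -0.001, 0, -0.261, 1, -0.35, -0.451, 0.06, -0.001, 0, -0.261, 1, -0.35, -0.451, 0.06, -0.001, 0, -0.261, 1, -0.35, -0.451, 0.06, -0.001, 0, -0.261, 1, -0.35, -0.451, 0.06, -0.001, 0, -0.261, 1, -0.35, -0.451, 0.06, -0.001, 0, -0.261, 1, -0.35, -0.451, 0.06, -0.001, 0, -0.261, 1, -0.35, -0.451, 0.06, -0.001, 0, -0.261, 1, -0.35, -0.451, 0.06, -0.001, 0, -0.261, 1, -0.35, -0.451, 0.06, -0.001, 0, -0.261, 1, -0.35, -0.451, 0.06, -0.001, 0, -0.261, 1, -0.35, -0.451, 0.06, -0.001, 0, -0.261]
}}

```text
t: 1.72
ee_pos: [0.3908, 0.0032, 0.1714]
ee_rot: [0.302, 3.127, 0.002]
force: [0.7, 0.4, 0.7]
width: 0.0002
gripper_force: 0.0
```

Run:
```python
from h import *
m=r.camera_model("wrist")
import pickle;pickle.dump(m,open("w1.pkl","wb"))
cv2.imwrite("pics/w1.png",r.grab_frame("wrist"))
s=r.state();print(s['t'],s['ee_pos'],w2b(s['ee_pos']),s['width'],s['force'])
```

```text
1.775 [0.39081259 0.00304145 0.17137155] [-0.26106674 -0.09840964] 0.00038805892210306187 [ 0.78553143 -0.80078925 -0.23587864]
```

View pics/w1.png

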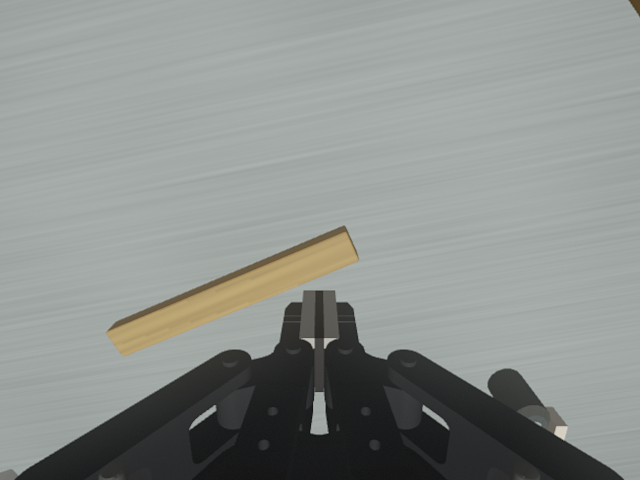

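Run:
```python
from h import *
import pickle;m=pickle.load(open("w1.pkl","rb"))
c=[w2b(pt(0,u,v,.02,m)) for u,v in((108,334),(348,233),(357,259),(123,355))]
print(np.round(c,4),[np.linalg.norm(c[i]-c[(i+1)%4]).round(4) for i in range(4)])
c=np.array(c);ctr=c.mean(0);u=(c[1]-c[0])+(c[2]-c[3]);print(ctr,np.arctan2(-u[0],u[1]))
print("post",w2b(pt(0,503,384,.055,m)))
```

```text
[[-0.1451 -0.2917]
 [-0.2435 -0.0739]
 [-0.22   -0.0656]
 [-0.1222 -0.2818]] [np.float64(0.2389), np.float64(0.0249), np.float64(0.2372), np.float64(0.025)]
[-0.18269748 -0.17824853] 0.42452820151009407
post [-0.11953361  0.05894978]
```

{"op": "drive_tool", "data": {
  "deltas": [1, 0, 0.007, 0.06, 0, 0, 0, 1, 0, 0.007, 0.12, 0, 0, 0, 1, 0, 0.007, 0.161, 0, 0, 0, 1, 0, 0.007, 0.161, 0, 0, 0, 1, -0.01, 0.007, 0.161, 0, 0, 0, 1, -0.02, 0.007, 0.161, 0, 0, 0, 1, -0.03, 0.007, 0.161, 0, 0, 0, 1, -0.04, 0.007, 0.161, 0, 0, 0, 1, -0.05, 0.007, 0.161, 0, 0, 0, 1, -0.06, 0.007, 0.161, 0, 0, 0, 1, -0.07, 0.007, 0.161, 0, 0, 0, 1, -0.08, 0.007, 0.161, 0, 0, 0, 1, -0.09, 0.007, 0.161, 0, 0, 0, 1, -0.1, 0.007, 0.161, 0, 0, 0, 1, -0.11, 0.007, 0.161, 0, 0, 0, 1, -0.11, 0.007, 0.161, 0, 0, 0]
}}

```text
t: 3.78
ee_pos: [0.5008, -0.0123, 0.0103]
ee_rot: [0.306, 3.126, 0.001]
force: [0.2, 0.5, -1.1]
width: 0.0001
gripper_force: 0.0
```

```bash
cat >> h.py <<'E'
def look(n,k):
    m=r.camera_model(n);a=r.grab_frame(n);cv2.imwrite(f"pics/{k}.png",a)
    h=cv2.cvtColor(a,cv2.COLOR_BGR2HSV);w=cv2.inRange(h,(8,70,60),(28,255,255))
    w=cv2.morphologyEx(w,cv2.MORPH_OPEN,np.ones((3,3)))
    for c in cv2.findContours(w,0,1)[0]:
        if cv2.contourArea(c)<300:continue
        # bar outline in the bay frame by the plane z=0.01 (side faces mixed in)
        q=np.array([w2b(pt(n,u,v,.015,m)) for u,v in c[:,0]],np.float32)
        (x,y),(W,H),an=cv2.minAreaRect(q);b=cv2.boxPoints(((x,y),(W,H),an));e=max((b[1]-b[0],b[2]-b[1]),key=np.linalg.norm);e=e*np.sign(e[1])
        print(n,"ctr",round(x,4),round(y,4),"size",round(W,3),round(H,3),"yaw",round(float(np.arctan2(-e[0],e[1])),3))
    s=r.state();print(round(s['t'],2),"tcp",s['ee_pos'].round(4),w2b(s['ee_pos']).round(4),"F",s['force'].round(1))
E
python3 - <<'E'
from h import *
look("scene","s2");look("side","d2")
E
```

```text
scene ctr -0.4069 0.1601 size 0.245 0.031 yaw -0.775
scene ctr -0.1392 -0.1834 size 0.246 0.033 yaw -0.177
scene ctr 0.072 -1.1879 size 0.131 0.066 yaw -0.065
3.83 tcp [ 0.5003 -0.0122  0.0103] [-0.1507 -0.0922] F [-0.2 -0.2 -0.8]
side ctr 0.1995 -0.6452 size 0.184 0.042 yaw -1.007
side ctr -0.1342 -0.1514 size 0.16 0.037 yaw -0.179
side ctr -0.4007 0.1577 size 0.23 0.04 yaw -0.774
side ctr -0.5097 1.1247 size 0.215 0.129 yaw -0.173
side ctr -0.2629 2.6775 size 0.924 0.082 yaw -0.173
3.88 tcp [ 0.5    -0.0122  0.0102] [-0.151  -0.0922] F [-1.1 -0.   0.3]
```

{"op": "drive_tool", "data": {
  "deltas": [1, -0.008, 0, 0, 0, 0, 0, 1, -0.016, 0, 0, 0, 0, 0, 1, -0.025, 0, 0, 0, 0, 0, 1, -0.025, 0, 0, 0, 0, 0, 1, 0.01, 0, 0, 0, 0, 0, 1, 0.03, 0, -0.06, 0, 0, 0, 1, 0.03, -0.03, -0.07, 0, 0, 0.15, 1, 0.03, -0.09, -0.07, 0, 0, 0.3, 1, 0.03, -0.15, -0.07, 0, 0, 0.35, 1, 0.03, -0.21, -0.07, 0, 0, 0.35, 1, 0.03, -0.23, -0.07, 0, 0, 0.35, 1, 0.03, -0.235, -0.07, 0, 0, 0.35, 1, 0.03, -0.235, -0.07, 0, 0, 0.35]
}}

```text
t: 5.5
ee_pos: [0.4254, -0.2361, 0.08]
ee_rot: [-0.844, -3.026, -0.002]
force: [-0.4, 0.5, -0.3]
width: 0.0001
gripper_force: 0.0
```

Run:
```python
from h import *
look("scene","s3");look("side","d3")
```

```text
scene ctr -0.4069 0.16 size 0.246 0.031 yaw -0.776
scene ctr -0.1275 -0.1828 size 0.247 0.029 yaw -0.34
scene ctr 0.0722 -1.1886 size 0.132 0.066 yaw -0.065
5.55 tcp [ 0.4256 -0.2358  0.08  ] [-0.1807 -0.326 ] F [-0.3 -0.2  0.7]
side ctr 0.1995 -0.6452 size 0.184 0.042 yaw -1.007
side ctr -0.1156 -0.1484 size 0.165 0.034 yaw -0.338
side ctr -0.4081 0.1501 size 0.252 0.04 yaw -0.774
side ctr -0.2629 2.6775 size 0.924 0.082 yaw -0.173
5.6 tcp [ 0.4256 -0.2357  0.08  ] [-0.1807 -0.3258] F [-0.9  0.9  0.1]
```

{"op": "drive_tool", "data": {
  "deltas": [1, -0.002, 0, 0.035, 0, 0, 0, 1, -0.002, 0, 0.07, 0, 0, 0, 1, -0.002, 0, 0.07, 0, 0, 0, 1, -0.002, 0.01, 0.07, 0, 0, 0, 1, -0.002, 0.02, 0.07, 0, 0, 0, 1, -0.002, 0.03, 0.07, 0, 0, 0, 1, -0.002, 0.04, 0.07, 0, 0, 0, 1, -0.002, 0.05, 0.07, 0, 0, 0, 1, -0.002, 0.06, 0.07, 0, 0, 0, 1, -0.002, 0.07, 0.07, 0, 0, 0, 1, -0.002, 0.08, 0.07, 0, 0, 0, 1, -0.002, 0.09, 0.07, 0, 0, 0, 1, -0.002, 0.1, 0.07, 0, 0, 0, 1, -0.002, 0.1, 0.07, 0, 0, 0]
}}

```text
t: 7.35
ee_pos: [0.4796, -0.1513, 0.0106]
ee_rot: [0.843, 3.026, 0.002]
force: [-0.1, -0.2, -0.3]
width: -0.0002
gripper_force: 0.0
```

Run:
```python
from h import *
look("scene","s4")
```

```text
scene ctr -0.4069 0.16 size 0.246 0.031 yaw -0.775
scene ctr -0.0987 -0.1062 size 0.248 0.029 yaw -0.348
scene ctr 0.0718 -1.1883 size 0.131 0.066 yaw -0.051
7.4 tcp [ 0.4792 -0.1517  0.0105] [-0.1444 -0.2331] F [-0.3  0.6 -0.6]
```

{"op": "drive_tool", "data": {
  "deltas": [1, 0, 0.01, 0, 0, 0, 0, 1, 0, 0.02, 0, 0, 0, 0, 1, 0, 0.03, 0, 0, 0, 0, 1, 0, 0.04, 0, 0, 0, 0, 1, 0, 0.05, 0, 0, 0, 0, 1, 0, 0.06, 0, 0, 0, 0, 1, 0, 0.06, 0, 0, 0, 0]
}}

```text
t: 8.28
ee_pos: [0.5103, -0.1001, 0.0101]
ee_rot: [0.843, 3.026, 0.002]
force: [-0.8, -1.1, 0.6]
width: 0.0001
gripper_force: 0.0
```

Run:
```python
from h import *
look("scene","s5")
a=cv2.imread("pics/s5.png");cv2.imwrite("pics/c5.png",cv2.resize(a[200:375,235:385],None,fx=4,fy=3.4,interpolation=cv2.INTER_CUBIC)[:595])
```

```text
scene ctr -0.4073 0.16 size 0.246 0.031 yaw -0.778
scene ctr -0.0776 -0.0496 size 0.247 0.029 yaw -0.351
scene ctr 0.0717 -1.1888 size 0.132 0.066 yaw -0.057
8.32 tcp [ 0.5099 -0.1006  0.0101] [-0.1241 -0.177 ] F [-0.1  0.  -0.5]
```

View pics/c5.png

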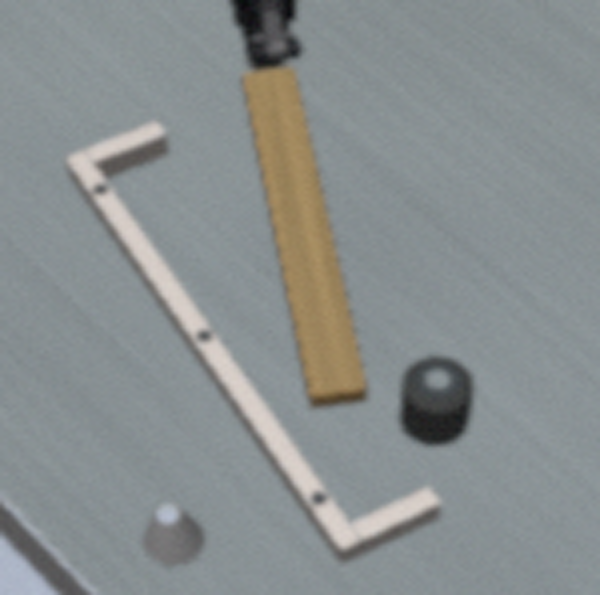

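The crop shows end a at (338,395), heading between the post (437,400) and the back rail, with clearance on both sides.

{"op": "drive_tool", "data": {
  "deltas": [1, 0, 0.01, 0, 0, 0, 0, 1, 0, 0.02, 0, 0, 0, 0, 1, 0, 0.03, 0, 0, 0, 0, 1, 0, 0.04, 0, 0, 0, 0, 1, 0, 0.052, 0, 0, 0, 0, 1, 0, 0.052, 0, 0, 0, 0, 1, 0, 0.03, 0, 0, 0, 0, 1, 0, 0.015, -0.02, 0, 0, 0, 1, 0, 0.015, -0.07, 0, 0, 0, 1, 0, 0.015, -0.07, 0, 0, 0]
}}

```text
t: 9.57
ee_pos: [0.5192, -0.089, 0.0832]
ee_rot: [0.845, 3.021, 0.003]
force: [0.3, 0.0, -0.5]
width: 0.0001
gripper_force: 0.0
```

Run:
```python
from h import *
look("scene","s6");look("side","d6")
```

```text
scene ctr -0.0591 0.0006 size 0.244 0.029 yaw -0.353
scene ctr -0.4071 0.1601 size 0.246 0.031 yaw -0.778
scene ctr 0.0726 -1.1885 size 0.132 0.067 yaw -0.07
9.62 tcp [ 0.5184 -0.0885  0.0816] [-0.1182 -0.1635] F [ 0.2 -0.5 -1.9]
side ctr 0.1995 -0.6452 size 0.184 0.042 yaw -1.007
side ctr -0.4005 0.1579 size 0.231 0.04 yaw -0.774
side ctr -0.0626 -0.0078 size 0.261 0.034 yaw -0.352
side ctr -0.5326 1.1217 size 0.15 0.165 yaw 0.194
side ctr -0.2629 2.6775 size 0.924 0.082 yaw -0.173
9.68 tcp [ 0.5177 -0.0883  0.0805] [-0.1189 -0.1634] F [ 0.1 -0.2 -0.2]
```

Run:
```python
from h import *
print(go(-.144,-.078,.08),go(-.144,-.078,.01),go(-.075,-.078,.01))
```

```text
[ 0.0529  0.0716  0.0006  0.0014  0.0008 -0.3498] [ 0.0529  0.0715  0.0706  0.0014  0.0008 -0.3498] [-0.0119  0.0952  0.0707  0.0014  0.0008 -0.3498]
```

{"op": "drive_tool", "data": {
  "deltas": [1, 0.053, 0.03, 0, 0, 0, -0.17, 1, 0.053, 0.0715, 0, 0, 0, -0.35, 1, 0.053, 0.0715, 0.035, 0, 0, -0.35, 1, 0.053, 0.0715, 0.0705, 0, 0, -0.35, 1, 0.053, 0.0715, 0.0705, 0, 0, -0.35, 1, 0.042, 0.0755, 0.0705, 0, 0, -0.35, 1, 0.0315, 0.0795, 0.0705, 0, 0, -0.35, 1, 0.0215, 0.083, 0.0705, 0, 0, -0.35, 1, 0.011, 0.087, 0.0705, 0, 0, -0.35, 1, 0, 0.091, 0.0705, 0, 0, -0.35, 1, -0.012, 0.095, 0.0705, 0, 0, -0.35, 1, -0.012, 0.095, 0.0705, 0, 0, -0.35]
}}

```text
t: 11.18
ee_pos: [0.578, -0.0136, 0.0098]
ee_rot: [0.306, 3.126, 0.001]
force: [0.2, 0.5, 0.1]
width: 0.0002
gripper_force: 0.0
```

Run:
```python
from h import *
look("scene","s7")
```

```text
scene ctr -0.038 0.0047 size 0.243 0.032 yaw -0.105
scene ctr -0.407 0.16 size 0.246 0.031 yaw -0.775
scene ctr 0.0717 -1.189 size 0.132 0.066 yaw -0.051
11.22 tcp [ 0.5773 -0.0134  0.0097] [-0.0749 -0.0784] F [-0.5  0.9 -0.6]
```

{"op": "drive_tool", "data": {
  "deltas": [1, -0.006, 0, 0, 0, 0, 0, 1, -0.012, 0, 0, 0, 0, 0, 1, -0.012, 0, 0, 0, 0, 0, 1, 0.02, 0, 0, 0, 0, 0, 1, 0.03, 0, -0.05, 0, 0, 0, -1, 0.03, 0.03, -0.05, 0, 0, 0, -1, 0.03, 0.073, -0.05, 0, 0, 0, -1, 0.03, 0.073, -0.05, 0, 0, 0, -1, 0.03, 0.073, -0.05, 0, 0, 0, -1, 0.03, 0.073, -0.05, 0, 0, 0, -1, 0.03, 0.073, -0.05, 0, 0, 0]
}}

```text
t: 12.6
ee_pos: [0.5618, 0.0634, 0.0599]
ee_rot: [0.307, 3.126, 0.001]
force: [-0.8, -0.1, 0.4]
width: 0.0853
gripper_force: 0.0
```

Run:
```python
from h import *
look("scene","s8");print(r.state()['width'])
a=cv2.imread("pics/s8.png");cv2.imwrite("pics/c8.png",cv2.resize(a[200:375,235:385],None,fx=4,fy=3.4,interpolation=cv2.INTER_CUBIC)[:595])
```

```text
scene ctr -0.0329 0.0059 size 0.242 0.031 yaw -0.034
scene ctr -0.4069 0.1601 size 0.245 0.031 yaw -0.775
scene ctr 0.0717 -1.189 size 0.132 0.066 yaw -0.051
12.65 tcp [0.5618 0.0635 0.0599] [-0.105  -0.0059] F [-0.1  0.2  0.1]
0.08539338762980651
```

View pics/c8.png

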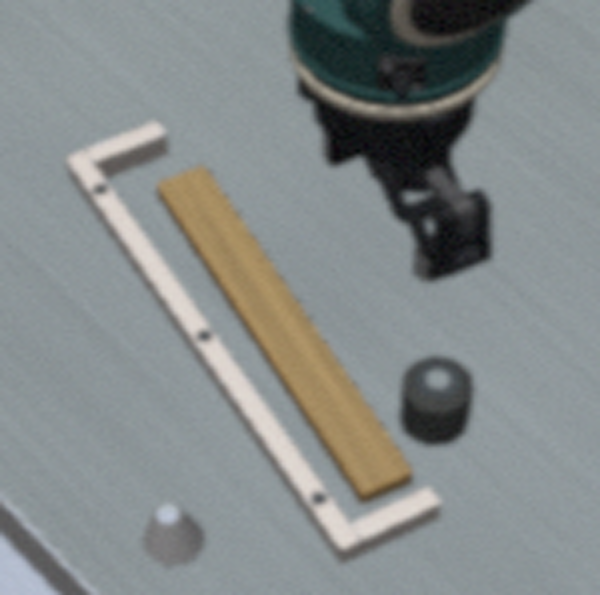

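{"op": "drive_tool", "data": {
  "deltas": [-1, 0, 0, 0.03, 0, 0, 0, -1, 0, 0, 0.055, 0, 0, 0, -1, 0, 0, 0.061, 0, 0, 0, -1, -0.015, 0, 0.061, 0, 0, 0, -1, -0.03, 0, 0.061, 0, 0, 0, -1, -0.04, 0, 0.061, 0, 0, 0, -1, -0.046, 0, 0.061, 0, 0, 0, -1, -0.05, 0, 0.061, 0, 0, 0, -1, -0.054, 0, 0.061, 0, 0, 0, -1, -0.057, 0, 0.061, 0, 0, 0, -1, -0.057, 0, 0.061, 0, 0, 0]
}}

```text
t: 14.02
ee_pos: [0.6179, 0.0531, -0.0011]
ee_rot: [0.305, 3.126, 0.001]
force: [0.4, -0.5, 0.1]
width: 0.0857
gripper_force: 0.0
```

Run:
```python
from h import *
look("scene","s9")
```

```text
scene ctr -0.0227 0.0062 size 0.243 0.033 yaw -0.003
scene ctr -0.4071 0.1599 size 0.245 0.031 yaw -0.776
scene ctr 0.0718 -1.1879 size 0.131 0.066 yaw -0.065
14.07 tcp [ 0.6178  0.0532 -0.0011] [-0.0481 -0.0052] F [-0.4 -0.2  0.1]
```

{"op": "drive_tool", "data": {
  "deltas": [-1, -0.002, 0, 0, 0, 0, 0, -1, -0.004, 0, 0, 0, 0, 0, -1, -0.005, 0, 0, 0, 0, 0, -1, -0.005, 0, 0, 0, 0, 0]
}}

```text
t: 14.58
ee_pos: [0.6228, 0.0522, -0.0011]
ee_rot: [0.305, 3.126, 0.001]
force: [-0.2, -1.0, -0.0]
width: 0.0855
gripper_force: 0.0
```

{"op": "drive_tool", "data": {
  "deltas": [-1, -0.0015, 0, 0, 0, 0, 0, -1, -0.0015, 0, 0, 0, 0, 0]
}}

```text
t: 14.82
ee_pos: [0.6243, 0.0519, -0.001]
ee_rot: [0.306, 3.126, 0.001]
force: [-0.1, -0.3, 0.1]
width: 0.0853
gripper_force: 0.0
```

{"op": "drive_tool", "data": {
  "deltas": [-1, -0.001, 0, 0, 0, 0, 0, -1, -0.001, 0, 0, 0, 0, 0]
}}

```text
t: 15.08
ee_pos: [0.6252, 0.0517, -0.0011]
ee_rot: [0.305, 3.126, 0.001]
force: [0.6, -0.5, -0.3]
width: 0.0856
gripper_force: 0.1
```

{"op": "drive_tool", "data": {
  "deltas": [-1, -0.001, 0, 0, 0, 0, 0, -1, -0.001, 0, 0, 0, 0, 0]
}}

```text
t: 15.32
ee_pos: [0.6258, 0.0516, -0.0012]
ee_rot: [-0.305, -3.126, -0.001]
force: [-4.9, 0.1, 1.6]
width: 0.0855
gripper_force: 1.9
```

{"op": "drive_tool", "data": {
  "deltas": [-1, -0.001, 0, 0, 0, 0, 0, -1, -0.001, 0, 0, 0, 0, 0]
}}

```text
t: 15.58
ee_pos: [0.6259, 0.0516, -0.0013]
ee_rot: [-0.305, -3.124, -0.002]
force: [-10.6, 0.5, 6.6]
width: 0.0852
gripper_force: 5.4
```

Run:
```python
from h import *
look("scene","s10")
a=cv2.imread("pics/s10.png");cv2.imwrite("pics/c10.png",cv2.resize(a[200:375,235:385],None,fx=4,fy=3.4,interpolation=cv2.INTER_CUBIC)[:595])
```

```text
scene ctr -0.0166 0.0062 size 0.243 0.028 yaw -0.002
scene ctr -0.4068 0.1602 size 0.245 0.031 yaw -0.777
scene ctr 0.0717 -1.189 size 0.132 0.066 yaw -0.051
15.62 tcp [ 0.6259  0.0516 -0.0013] [-0.0398 -0.0052] F [-10.7   1.    6.3]
```

View pics/c10.png

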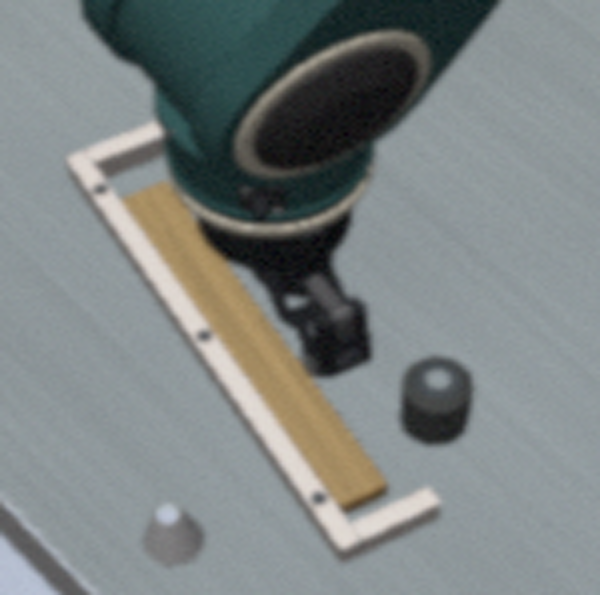

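The bar's long edge runs along the back rail from (125,195) to (342,500), and the force has risen, so it is flush. I'll back off straight, then rise.

{"op": "drive_tool", "data": {
  "deltas": [-1, 0.005, 0, 0, 0, 0, 0, -1, 0.03, 0, 0, 0, 0, 0, -1, 0.05, 0, 0, 0, 0, 0, -1, 0.06, 0, -0.05, 0, 0, 0, -1, 0.12, 0, -0.1, 0, 0, 0, -1, 0.16, 0, -0.14, 0, 0, 0, -1, 0.16, 0, -0.14, 0, 0, 0, -1, 0.16, 0, -0.14, 0, 0, 0]
}}

```text
t: 16.62
ee_pos: [0.4706, 0.0826, 0.1394]
ee_rot: [0.304, 3.125, 0.003]
force: [1.1, -0.0, -0.5]
width: 0.0854
gripper_force: 0.0
```

Run:
```python
from h import *
look("scene","s11")
a=cv2.imread("pics/s11.png");cv2.imwrite("pics/c11.png",cv2.resize(a[200:375,235:385],None,fx=4,fy=3.4,interpolation=cv2.INTER_CUBIC)[:595])
```

```text
scene ctr -0.0159 0.0061 size 0.027 0.243 yaw 0.001
scene ctr -0.4071 0.1601 size 0.246 0.031 yaw -0.778
scene ctr 0.0717 -1.1883 size 0.131 0.066 yaw -0.051
16.68 tcp [0.4707 0.0823 0.1387] [-0.1981 -0.0052] F [-0.5  0.4  0.2]
```

View pics/c11.png

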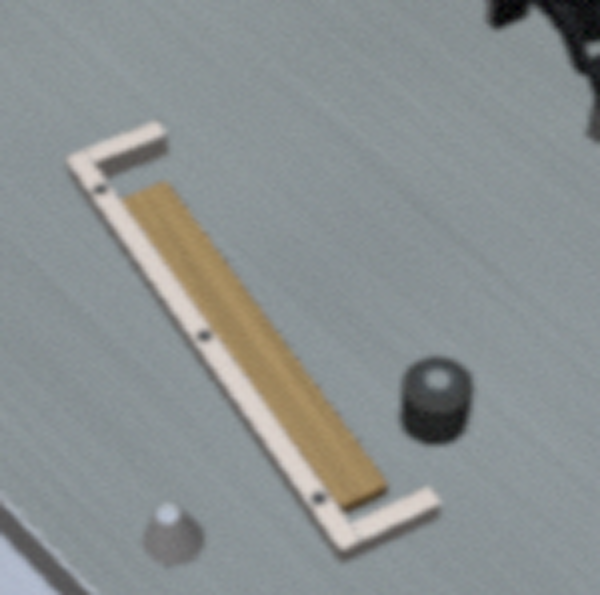

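The bar (125,195)–(385,490) lies flush along the back rail between the end rails, and the robot is clear of it.

```bash
python3 -c "
from rig import r
print(r.sign_off())"
```

```text
the job is handed in; nothing more can be done
None
```

I pushed the bar in behind the post end-first and swung it in; the last picture shows it flat, between the end rails and flush with the back rail. I handed the job in at about 17 s; no verdict came back.

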